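# Refile the orange divider in the results rack

## Robot

A 7-joint arm with a two-finger parallel gripper is mounted at the origin on the work surface. World frame = base frame: x ahead of the robot, y to its left, z up, the work surface at z = 0. Lengths are in mm, angles in degrees, forces in N, time in s.
With the tool pointing down it reaches from about 350 to 900 mm from the base axis. Payload 7.2 kg.
Tool frame: the origin (TCP) lies at the very end of the fingers, on their centre line; the grasp point (between the pads) lies 19 mm behind it; z points along the fingers, y is the line along which they close (so a half turn about z gives the same grasp; the last joint's range is limited). The gripper opens to 85 mm and grips with 20 to 120 N. Pads are 22 mm wide; open, the fingers measure 114 mm over their backs; the gripper's body (76 mm by 85 mm) begins 54 mm behind the grasp point. The pads swing forward as they close: fully open they stand 13 mm farther back than shut.
Start: joints at [60.206, 23.554, -0.728, 91.456, 0.321, 64.991, -4.71], TCP at [272.855, -562.298, 231.297] pointing down, gripper open.
Joint ranges: [-169.25, 169.25], [-16.82, 113.86], [-84.01, 82.57], [7.8, 145.47], [-59.2, 239.2], [7.22, 106.19], [-163.78, 163.78]. Speed limits (degrees/s): [136.94, 136.94, 172.46, 172.46, 180, 180, 180].

## Interface

Orientations are given as a 3x3 rotation matrix whose columns are the frame's x, y, z axes.
In Python, from station import manip gives the robot as it stands.
- The arm moves only by the tool drive_tool, never from a script. Its argument "moves" is a list of rows, each a list of 7 numbers: the shift along the tool's x, y, z in m, then the turn, a rotation vector about the tool's x, y, z in rad, then the closure, from 0 (fully open) to 1 (shut). In form: [[x, y, z, rx, ry, rz, gripper], ...]. A call has exactly 5 rows; each row shifts and turns the commanded pose from where the row before left it, along the tool's axes as they then stand; what a row does not reach is not made up. A row lasts 1/12 s, in which the tool goes at most 41.7 mm and 7.16 degrees, less where a joint would pass 70% of its speed; a pose out of reach is approached as far as the arm can. A call with a gripper value outside its range is refused whole. The fingers move at their own pace and stop on an object; "force" is the grip in N (left out, the last holds). Time passes only in rows, so rows that do not move let the fingers close, or fill a call up. It gives the time, the measured TCP pose, the force, the opening and the grip force at its end, in the units of the state.
- manip.sense(): the state, without advancing time (a new reading comes with each control period).
- manip.camera(name): name is "scene" or "side" or "wrist"; returns a dict with "image" (384x512x3 uint8, blue, green, red), "mtx" (3x3 intrinsics, pixels), "view" (4x4, takes a point from world to camera coordinates). Camera axes: x right, y down, z forward; pixel columns grow to the right and rows downward; lengths in mm; the calibration is good to about 2 mm. The wrist camera is an equidistant fisheye: a pixel r from the principal point sees the ray r / f radians off the axis. A picture is of the moment at which its call begins. There is no depth.
- manip.finish_job(): hands the job in; it is judged then, once.
The state is a dict: "clock": time; "qpos": joint angles; "qd": joint speeds; "tau": joint torques, N m; "tcp_pos": TCP position; "tool_rot": TCP orientation; "wrist_force": force on the tool from outside, world axes, zero at the start; "ft_torque": the same for the moment, N m; "opening": finger opening in mm; "finger_force": force on a finger pad.
Only numpy, scipy, OpenCV 4.12 (cv2) and the standard library are available. Lean on these libraries where they do the work, as an engineer would, in place of code of your own. Each camera call takes 0.05 s, during which the arm holds its last target. There are 200 camera calls.

## Task

The orange divider has been left lying on the carton; file it again upright, grip uppermost, in the empty slot of the grey results rack, the one between the two green tags. Pick it up by the ends of its small steel grip bar, loosen the grip just enough that it swings down and hangs plumb in mid-air, clamp it firmly again, and lower it (do not drop it) until its lower edge rests on the slot's floor, then let go. Do not disturb the three dividers already filed or the other things on the table.

Things in the scene. Friction and masses are not known exactly. Their poses are not given: they have to be found in the camera images.
- divider_bar (a point): Centre of the orange divider's grip bar: round steel, 8 mm in diameter, 28 mm long; pinch its flat ends. It ends a 14 mm wide neck, 36 mm beyond the panel. Axes: x in the plate's plane from the panel out through the grip (up when filed), y along the bar, z the panel's normal (up as it lies). At 40 N the divider stays about level; at 6 to 8 N it swings almost plumb; near 3 N it may slide out.
- divider_foot (a point): Middle of the orange divider's lower edge (opposite the grip), halfway through its thickness, 131 mm from the bar's centre; same axes as divider_bar.
- divider_mid (a point): Centre of the orange divider's panel: an aluminium plate 95 mm long (x), 100 mm wide (y), 5 mm thick (z); the bar's centre is 83.5 mm from here along +x. About 0.17 kg with its grip. Same axes as divider_bar.
- carton: White and blue carton, 105 x 125 mm, 48 mm high, does not shift; origin under its centre. The orange divider lies flat on it at the start, its neck and bar overhanging the carton's edge freely, the bar's centre about 50 mm above the table.
- slot (a point): Centre of the floor of the empty slot, the one with a green tag at each end. x across the slots, y along the slot, z up. The slot is 12 mm wide; its floor is 8 mm above the table and 47 mm below the rack's top. The mouth slopes open to 24 mm over the top 14 mm.
- rack: Grey fixed rack, 180 mm (x, across the slots) by 150 mm (y, along them), 55 mm high, origin under its centre: four parallel slots 42 mm apart. Three hold dividers shaped like the orange one, their grips ending 135 mm above the slot floor. The green tags stand 14 mm high on its top, 63 to 75 mm either side of the empty slot's middle, 26 mm wide.
- stood_a_mid (a point): Panel centre of the blue divider, standing in its slot of the rack, loose; same shape as the orange one, x up along the panel towards its grip, y along the slot. It must be left alone.
- stood_b_mid (a point): Panel centre of the white divider, standing in its slot of the rack, loose; same shape as the orange one, x up along the panel towards its grip, y along the slot. It must be left alone.
- stood_c_mid (a point): Panel centre of the red divider, standing in its slot of the rack, loose; same shape as the orange one, x up along the panel towards its grip, y along the slot. It must be left alone.
- sanitiser: Clear bottle with white cap, 52 mm in diameter, 130 mm high, loose; origin under its centre. Leave alone.
- papercup: Paper-white cup, 72 mm in diameter, 90 mm high, loose; origin under its centre. Leave alone.
- reagent: Amber bottle with black cap, 48 mm in diameter, 100 mm high, loose; origin under its centre. Leave alone.
Not all that is in view belongs to the job. What is meant by the part that bears divider_bar is not brown or pink, and is the larger of those in its own colour.

How it is judged (in metres and radians):
On the way, in this order (a step that is already met when the one before it is completed fails the run):
1. the orange divider hangs plumb (within 0.2 rad), grip up, its lower edge more than 20 mm above the table, clamped in the fingers with a contact force above 20 N (angle between divider_bar's own x axis and vertical below 0.2 rad and height (world z) of divider_foot above 0.02 m and contact force between the fingers and divider above 20 N), for 0.3 s.
2. its lower edge rests on the floor of the empty slot while the fingers still hold it (lowered, not dropped) (x of divider_foot in the frame of slot between -0.009 and 0.009 m and y of divider_foot in the frame of slot between -0.02 and 0.02 m and z of divider_foot in the frame of slot below 0.005 m and contact force between the fingers and divider above 1 N), for 0.1 s.
At the end, for the whole second after the job is handed in: Orange divider stands grip up in the empty slot, released and at rest: lower edge within 5 mm of the floor, 9 mm across and 20 mm along of the slot's middle, lean under 0.26 rad, square within 0.15 rad. Filed dividers within 20 mm, other loose things within 30 mm of their starts (x of divider_foot in the frame of slot between -0.009 and 0.009 m and y of divider_foot in the frame of slot between -0.02 and 0.02 m and z of divider_foot in the frame of slot below 0.005 m and angle between divider_bar's own x axis and vertical below 0.26 rad and angle between the y axis of divider_bar and the y axis of slot, either way round below 0.15 rad and contact force between the fingers and divider below 0.1 N and linear speed of divider below 0.04 m/s and distance of each of stood_a_mid, stood_b_mid, stood_c_mid from where it was at the start of the episode below 0.02 m and distance of each of sanitiser, papercup, reagent from where it was at the start of the episode below 0.03 m); the robot touches nothing.
It fails at once if a filed divider is shifted or lifted by more than 20 mm (distance of any of stood_a_mid, stood_b_mid, stood_c_mid from where it was at the start of the episode above 0.02 m).
It fails at once if a bottle or cup on the table is moved by more than 30 mm (distance of any of sanitiser, papercup, reagent from where it was at the start of the episode above 0.03 m).
It also fails if it takes over 61 s, if anything falls off the work surface, if the arm or the gripper's body presses on something with over 40 N, if the wrist force passes 120 N, or if a joint passes its speed limit or range.

## Working session

There is one attempt and no reset: what is moved stays moved. The work goes in short steps, Python scripts to look and compute and a tool call to move; the robot and the scene stay as the last step left them, time stands still between calls to the robot, and variables do not carry over. Pictures are saved under pics/ and viewed, at most 10 in all, crops included, and the job is handed in when it is done.

Besides the shell and the picture viewer there is one more tool, called after "Request:" by a JSON object that holds its "method" and its "body", one argument or row to a line. drive_tool: Moves the arm, as the interface text tells. Its arguments: {"type":"object","properties":{"moves":{"type":"array"},"force":{"type":"number"}},"required":["moves"]}

```bash
mkdir -p pics; python3 - <<'E'
from station import manip
import cv2,numpy as np
s=manip.sense(); print(s)
for n in("scene","side"):
    c=manip.camera(n); cv2.imwrite(f"pics/{n}0.png",c["image"]); print(n,c["mtx"].tolist(),np.round(c["view"],4).tolist())
    np.savez(f"{n}0.npz",**c)
E
```

```text
{'clock': 0.0, 'qpos': array([60.20647088, 23.59943795, -0.72769236, 91.50525647,  0.32135168,
       64.98874984, -4.70983976]), 'qd': array([ 0.02290719, -0.03671422, -0.0858611 ,  0.01005874, -0.10210408,
        0.04604578, -0.04424801]), 'tau': array([-1.58733127e-05, -6.00618839e+01,  6.82008583e-01, -2.99409199e+01,
        1.38878802e-02,  1.06332605e-02,  3.89774289e-05]), 'tcp_pos': array([ 272.60046785, -561.86617703,  230.45079226]), 'tool_rot': array([[ 8.99657878e-01,  4.36594837e-01, -8.07194517e-04],
       [ 4.36595565e-01, -8.99656834e-01,  1.37598671e-03],
       [-1.25449369e-04, -1.59033483e-03, -9.99998728e-01]]), 'wrist_force': array([0.06854081, 0.61105183, 0.29291242]), 'ft_torque': array([-0.00957019,  0.06008002, -0.00944095]), 'finger_force': 0.0, 'opening': 85.2872609677956}
scene [[490.73992537395054, 0.0, 248.40525312390653], [0.0, 490.73992537395054, 187.57208737201498], [0.0, 0.0, 1.0]] [[0.4716, 0.8817, 0.0134, -241.1902], [0.7247, -0.3789, -0.5755, -263.325], [-0.5023, 0.2811, -0.8177, 1680.5368], [0.0, 0.0, 0.0, 1.0]]
side [[370.27800462576596, 0.0, 251.68176928554433], [0.0, 370.27800462576596, 183.4783171255655], [0.0, 0.0, 1.0]] [[0.9928, -0.1199, 0.0062, -458.2215], [-0.0849, -0.7373, -0.6702, 106.8503], [0.0849, 0.6648, -0.7422, 900.2963], [0.0, 0.0, 0.0, 1.0]]
```

View pics/scene0.png

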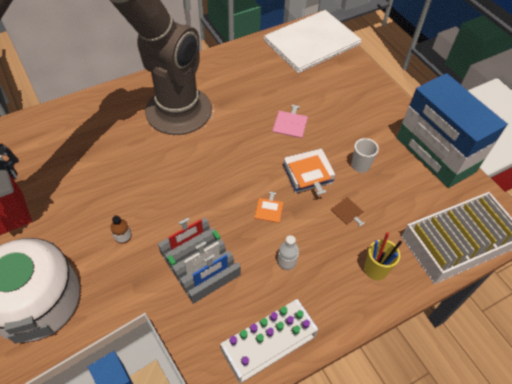

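View pics/side0.png

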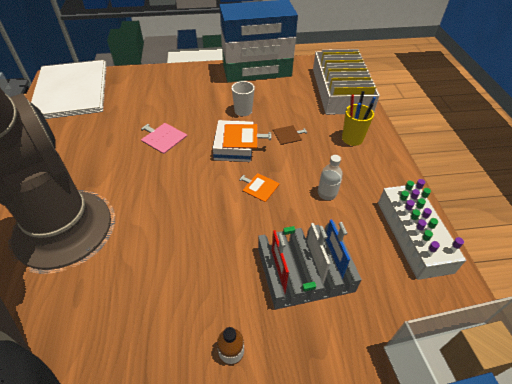

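The scene view shows the orange divider on the carton near (310,168), with its grip near (319,188). The rack is near (200,260), and a small orange decoy lies on the table at (269,208). In the side view the divider is at (243,135) and the rack at (307,265). I'll zoom in on both.

```bash
python3 - <<'E'
import cv2,numpy as np
a=cv2.imread("pics/scene0.png");b=cv2.imread("pics/side0.png")
def cr(im,x,y,w,h,W=400,H=300): return cv2.resize(im[y:y+h,x:x+w],(W,H),interpolation=cv2.INTER_CUBIC)
o=np.vstack([np.hstack([cr(a,270,140,80,60),cr(a,150,210,100,75+15)]),np.hstack([cr(b,200,110,80,60),cr(b,250,215,120,90)])])
cv2.imwrite("pics/z0.png",o)
E
```

```text
(no output)
```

View pics/z0.png

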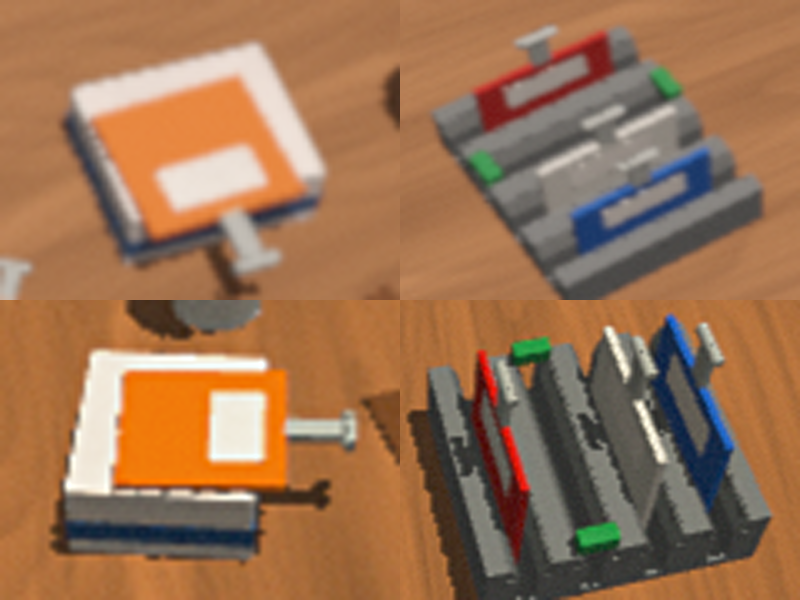

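The close-up confirms the divider flat on the carton with its bar free at the edge. The empty slot lies between red and white, with a green tag at each end. Next I'll measure the panel corners and the tags.

```bash
cat > h.py <<'E'
import cv2,numpy as np
def ray(c,uv,z):
    K,V=c["mtx"],c["view"];R,t=V[:3,:3],V[:3,3]
    o=-R.T@t; d=R.T@np.linalg.solve(K,[uv[0],uv[1],1.]); return o+d*(z-o[2])/d[2]
def proj(c,p):
    q=c["mtx"]@(c["view"][:3,:3]@p+c["view"][:3,3]); return q[:2]/q[2]
def mask(im,h0,h1,s,v):
    return cv2.inRange(cv2.cvtColor(im,cv2.COLOR_BGR2HSV),(h0,s,v),(h1,255,255))
E
python3 - <<'E'
from h import *
for n,b,r in(("scene",(270,140,80,60),(150,210,100,90)),("side",(200,110,80,50),(250,215,120,90))):
    c=np.load(n+"0.npz"); im=c["image"]; c={k:c[k] for k in c}
    x,y,w,h=b; m=np.zeros(im.shape[:2],np.uint8); m[y:y+h,x:x+w]=mask(im,8,16,210,130)[y:y+h,x:x+w]
    cs=max(cv2.findContours(m,0,1)[0],key=cv2.contourArea)
    P=np.array([ray(c,p[0],53)[:2] for p in cs]).astype(np.float32)
    print(n,"panel",cv2.minAreaRect(P),cv2.minAreaRect(P)[1],cv2.contourArea(cs))
    print(cv2.boxPoints(cv2.minAreaRect(P)).round(1).tolist())
    x,y,w,h=r; m=np.zeros(im.shape[:2],np.uint8); m[y:y+h,x:x+w]=mask(im,50,75,120,60)[y:y+h,x:x+w]
    k,l,st,ce=cv2.connectedComponentsWithStats(m)
    pts=[ray(c,ce[i],66) for i in range(1,k) if st[i,4]>8]; print("tags",[(p.round(1).tolist()) for p in pts],st[1:,4])
    if len(pts)==2: d=pts[1]-pts[0]; print(np.linalg.norm(d),np.degrees(np.arctan2(d[1],d[0])),(pts[0]+pts[1])/2)
E
```

```text
Traceback (most recent call last):
ValueError: max() iterable argument is empty
```

```bash
python3 - <<'E'
from h import *
for n,b,r,q in(("scene",(270,140,80,60),(150,210,100,90),(300,160)),("side",(200,110,80,50),(250,215,120,90),(230,140))):
    c=np.load(n+"0.npz"); im=c["image"]; c={k:c[k] for k in c}
    print(cv2.cvtColor(im,cv2.COLOR_BGR2HSV)[q[1],q[0]])
    x,y,w,h=b; m=np.zeros(im.shape[:2],np.uint8); m[y:y+h,x:x+w]=mask(im,6,16,190,180)[y:y+h,x:x+w]
    cs=max(cv2.findContours(m,0,1)[0],key=cv2.contourArea)
    P=np.array([ray(c,p[0],53)[:2] for p in cs]).astype(np.float32)
    print(n,"panel",cv2.minAreaRect(P))
    print(cv2.boxPoints(cv2.minAreaRect(P)).round(1).tolist())
    x,y,w,h=r; m=np.zeros(im.shape[:2],np.uint8); m[y:y+h,x:x+w]=mask(im,50,75,120,60)[y:y+h,x:x+w]
    k,l,st,ce=cv2.connectedComponentsWithStats(m)
    pts=[ray(c,ce[i],66) for i in range(1,k) if st[i,4]>8]; print("tags",[(p.round(1).tolist()) for p in pts],st[1:,4])
    if len(pts)==2: d=pts[1]-pts[0]; print(np.linalg.norm(d),np.degrees(np.arctan2(d[1],d[0])),(pts[0]+pts[1])/2)
E
```

```text
[ 11 133 232]Traceback (most recent call last):
  File "<stdin>", line 6, in <module>
ValueError: max() iterable argument is empty
```

```bash
cat > m.py <<'E'
from h import *
for n,b,r,q,sv in(("scene",(270,140,80,60),(150,210,100,90),(300,160),(110,195)),("side",(200,110,80,50),(250,215,120,90),(230,140),(190,190))):
    c=np.load(n+"0.npz"); im=c["image"]; c={k:c[k] for k in c}
    hs=cv2.cvtColor(im,cv2.COLOR_BGR2HSV);print(hs[q[1],q[0]],hs[200,360])
    x,y,w,h=b; m=np.zeros(im.shape[:2],np.uint8); m[y:y+h,x:x+w]=mask(im,5,18,*sv)[y:y+h,x:x+w]
    cs=max(cv2.findContours(m,0,1)[0],key=cv2.contourArea)
    P=np.array([ray(c,p[0],53)[:2] for p in cs]).astype(np.float32)
    print(n,"panel",cv2.minAreaRect(P))
    print(cv2.boxPoints(cv2.minAreaRect(P)).round(1).tolist())
    x,y,w,h=r; m=np.zeros(im.shape[:2],np.uint8); m[y:y+h,x:x+w]=mask(im,45,80,100,60)[y:y+h,x:x+w]
    k,l,st,ce=cv2.connectedComponentsWithStats(m)
    pts=[ray(c,ce[i],66) for i in range(1,k) if st[i,4]>8]; print("tags",[(p.round(1).tolist()) for p in pts],st[1:,4])
    if len(pts)==2: d=pts[1]-pts[0]; print(np.linalg.norm(d),np.degrees(np.arctan2(d[1],d[0])),(pts[0]+pts[1])/2)
E
python3 m.py
```

```text
[ 11 133 232] [ 13 138 175]
scene panel ((456.85009765625, 234.18408203125), (98.89557647705078, 92.90725708007812), 82.31594848632812)
[[404.20001220703125, 191.39999389648438], [496.29998779296875, 179.0], [509.5, 277.0], [417.3999938964844, 289.3999938964844]]
tags [[532.4, -111.6, 66.0], [546.4, -248.7, 66.0]] [37 43]
137.79413227106937 -84.17963400214177 [ 539.41857436 -180.16370615   66.        ]
[ 15 244 242] [ 13 170 171]
side panel ((457.0180358886719, 232.64230346679688), (95.75994110107422, 95.9085464477539), 83.50171661376953)
[[404.0, 190.5], [499.20001220703125, 179.60000610351562], [510.1000061035156, 274.79998779296875], [414.79998779296875, 285.6000061035156]]
tags [[530.4, -115.1, 66.0], [544.7, -251.4, 66.0]] [71 96]
137.02665410504667 -84.02508676395261 [ 537.53807315 -183.27623161   66.        ]
```

Request:
{"method": "drive_tool", "body": {
  "moves": [
    [0, 0, -0.014, 0, 0, 0.115, 0],
    [0, 0, -0.014, 0, 0, 0.115, 0],
    [0, 0, -0.014, 0, 0, 0.115, 0],
    [0, 0, -0.014, 0, 0, 0.115, 0],
    [0, 0, -0.014, 0, 0, 0.116, 0]
  ],
  "force": 50
}}

```text
clock: 0.52
tcp_pos: [272.7, -562.0, 301.5]
tool_rot: [[0.992, -0.13, -0.0], [-0.13, -0.992, 0.001], [-0.001, -0.001, -1.0]]
wrist_force: [0.7, -0.6, -0.0]
opening: 85.7
finger_force: 0.0
```

Request:
{"method": "drive_tool", "body": {
  "moves": [
    [0.006, -0.032, 0, 0, 0, 0, 0],
    [0.006, -0.032, 0, 0, 0, 0, 0],
    [0.006, -0.032, 0, 0, 0, 0, 0],
    [0.006, -0.032, 0, 0, 0, 0, 0],
    [0.006, -0.032, 0, 0, 0, 0, 0]
  ]
}}

```text
clock: 0.93
tcp_pos: [322.5, -405.6, 300.9]
tool_rot: [[0.992, -0.124, -0.0], [-0.124, -0.992, 0.0], [-0.001, -0.0, -1.0]]
wrist_force: [0.8, -0.1, 0.4]
opening: 85.4
finger_force: 0.0
```

Request:
{"method": "drive_tool", "body": {
  "moves": [
    [0.006, -0.032, 0, 0, 0, 0, 0],
    [0.006, -0.032, 0, 0, 0, 0, 0],
    [0.006, -0.032, 0, 0, 0, 0, 0],
    [0.006, -0.032, 0, 0, 0, 0, 0],
    [0.006, -0.032, 0, 0, 0, 0, 0]
  ]
}}

```text
clock: 1.35
tcp_pos: [372.0, -250.5, 301.1]
tool_rot: [[0.992, -0.124, -0.0], [-0.124, -0.992, -0.0], [-0.0, 0.0, -1.0]]
wrist_force: [0.2, 0.1, -0.3]
opening: 85.6
finger_force: 0.0
```

Request:
{"method": "drive_tool", "body": {
  "moves": [
    [0.006, -0.032, 0, 0, 0, 0, 0],
    [0.006, -0.032, 0, 0, 0, 0, 0],
    [0.006, -0.032, 0, 0, 0, 0, 0],
    [0.006, -0.032, 0, 0, 0, 0, 0],
    [0.006, -0.032, 0, 0, 0, 0, 0]
  ]
}}

```text
clock: 1.77
tcp_pos: [421.6, -95.6, 301.2]
tool_rot: [[0.992, -0.124, -0.0], [-0.124, -0.992, -0.0], [-0.0, 0.0, -1.0]]
wrist_force: [0.5, 0.0, -0.2]
opening: 85.4
finger_force: 0.0
```

Request:
{"method": "drive_tool", "body": {
  "moves": [
    [0.006, -0.032, 0, 0, 0, 0, 0],
    [0.006, -0.032, 0, 0, 0, 0, 0],
    [0.006, -0.032, 0, 0, 0, 0, 0],
    [0.006, -0.032, 0, 0, 0, 0, 0],
    [0.006, -0.032, 0, 0, 0, 0, 0]
  ]
}}

```text
clock: 2.18
tcp_pos: [471.2, 59.4, 301.2]
tool_rot: [[0.992, -0.124, -0.0], [-0.124, -0.992, -0.0], [-0.0, 0.0, -1.0]]
wrist_force: [1.4, -0.5, -0.3]
opening: 85.1
finger_force: 0.0
```

Request:
{"method": "drive_tool", "body": {
  "moves": [
    [0.0096, -0.034, 0.01, 0, 0, 0, 0],
    [0.0096, -0.034, 0.02, 0, 0, 0, 0],
    [0.0096, -0.034, 0.02, 0, 0, 0, 0],
    [0.0096, -0.034, 0.02, 0, 0, 0, 0],
    [0.0096, -0.035, 0.02, 0, 0, 0, 0]
  ]
}}

```text
clock: 2.6
tcp_pos: [540.4, 222.8, 209.9]
tool_rot: [[0.992, -0.125, -0.0], [-0.125, -0.992, -0.0], [-0.0, 0.0, -1.0]]
wrist_force: [1.7, -0.3, 0.0]
opening: 85.1
finger_force: 0.0
```

```bash
python3 - <<'E'
from station import manip
from h import *
print(manip.sense()["tcp_pos"])
c=manip.camera("wrist"); im=c["image"]; K=c["mtx"];V=c["view"]
np.savez("w1.npz",**c)
print(K.tolist(),V.round(3).tolist())
def fp(p):
    q=V[:3,:3]@p+V[:3,3]; r=np.hypot(*q[:2]); th=np.arctan2(r,q[2]); return K[:2,2]+K[0,0]*th*q[:2]/r
for p in([539.8,223.1,50.5],[457,233.5,53]):
    u=fp(np.array(p)); print(u); cv2.drawMarker(im,tuple(int(round(x)) for x in u),(255,0,255),0,8,1)
cv2.imwrite("pics/w1.png",im)
E
```

```text
[540.38024824 222.79594706 209.92340982]
[[297.3186396354542, 0.0, 257.5201900480297], [0.0, 297.3186396354542, 189.64705517946228], [0.0, 0.0, 1.0]] [[-0.124, -0.992, 0.001, 288.163], [-0.95, 0.119, 0.287, 456.156], [-0.285, 0.035, -0.958, 505.311], [0.0, 0.0, 0.0, 1.0]]
[257.50652195 174.47332119]
[257.45149239 246.8849165 ]
```

View pics/w1.png

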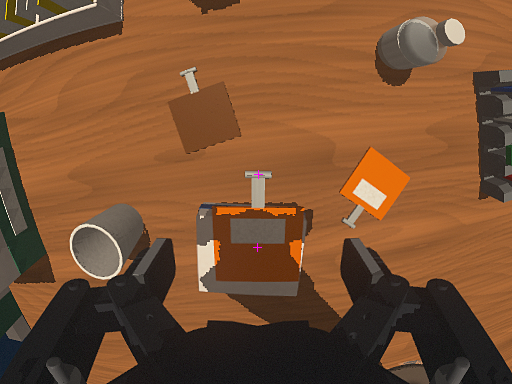

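The wrist picture shows the bar at (258,175), and the predicted point falls on it. It is centred and square between the fingers, so I'll descend and grip.

Request:
{"method": "drive_tool", "body": {
  "moves": [
    [0, 0, 0.025, 0, 0, 0, 0],
    [0, 0, 0.025, 0, 0, 0, 0],
    [0, 0, 0.025, 0, 0, 0, 0],
    [0, 0, 0.025, 0, 0, 0, 0],
    [0, 0, 0.02, 0, 0, 0, 0]
  ]
}}

```text
clock: 3.07
tcp_pos: [539.1, 221.1, 89.0]
tool_rot: [[0.992, -0.124, -0.002], [-0.124, -0.992, -0.001], [-0.002, 0.001, -1.0]]
wrist_force: [-0.5, 0.1, 0.5]
opening: 85.3
finger_force: 0.0
```

Request:
{"method": "drive_tool", "body": {
  "moves": [
    [0, 0, 0.02, 0, 0, 0, 0],
    [0, 0, 0.02, 0, 0, 0, 0],
    [0, 0, 0.01, 0, 0, 0, 0],
    [0, 0, 0.01, 0, 0, 0, 0],
    [0, 0, 0, 0, 0, 0, 0]
  ]
}}

```text
clock: 3.48
tcp_pos: [539.1, 221.2, 29.6]
tool_rot: [[0.992, -0.124, -0.003], [-0.124, -0.992, -0.001], [-0.002, 0.001, -1.0]]
wrist_force: [-0.4, 0.6, 0.1]
opening: 85.2
finger_force: 0.0
```

Request:
{"method": "drive_tool", "body": {
  "moves": [
    [0, 0, 0, 0, 0, 0, 1],
    [0, 0, 0, 0, 0, 0, 1],
    [0, 0, 0, 0, 0, 0, 1],
    [0, 0, 0, 0, 0, 0, 1],
    [0, 0, 0, 0, 0, 0, 1]
  ],
  "force": 50
}}

```text
clock: 3.9
tcp_pos: [540.5, 221.8, 32.0]
tool_rot: [[0.992, -0.124, 0.001], [-0.124, -0.992, 0.0], [0.001, -0.0, -1.0]]
wrist_force: [-0.1, -0.5, -0.2]
opening: 26.1
finger_force: 51.2
```

Request:
{"method": "drive_tool", "body": {
  "moves": [
    [0, 0, 0, 0, 0, 0, 1],
    [0, 0, 0, 0, 0, 0, 1],
    [0, 0, 0, 0, 0, 0, 1],
    [0, 0, 0, 0, 0, 0, 1],
    [0, 0, 0, 0, 0, 0, 1]
  ]
}}

```text
clock: 4.32
tcp_pos: [540.4, 221.7, 31.4]
tool_rot: [[0.992, -0.124, 0.001], [-0.124, -0.992, 0.0], [0.001, -0.0, -1.0]]
wrist_force: [1.5, 0.3, 1.1]
opening: 25.9
finger_force: 49.0
```

Request:
{"method": "drive_tool", "body": {
  "moves": [
    [0, 0, -0.005, 0, 0, 0, 1],
    [0, 0, -0.01, 0, 0, 0, 1],
    [0, 0, -0.015, 0, 0, 0, 1],
    [0, 0, -0.02, 0, 0, 0, 1],
    [0, 0, -0.02, 0, 0, 0, 1]
  ]
}}

```text
clock: 4.73
tcp_pos: [539.2, 221.5, 102.2]
tool_rot: [[0.992, -0.123, -0.002], [-0.123, -0.992, -0.001], [-0.002, 0.001, -1.0]]
wrist_force: [0.5, -0.3, -1.1]
opening: 26.0
finger_force: 49.2
```

Request:
{"method": "drive_tool", "body": {
  "moves": [
    [0, 0, -0.02, 0, 0, 0, 1],
    [0, 0, -0.02, 0, 0, 0, 1],
    [0, 0, -0.02, 0, 0, 0, 1],
    [0, 0, -0.02, 0, 0, 0, 1],
    [0, 0, -0.02, 0, 0, 0, 1]
  ]
}}

```text
clock: 5.15
tcp_pos: [539.3, 221.5, 202.9]
tool_rot: [[0.992, -0.123, -0.0], [-0.123, -0.992, -0.0], [-0.0, 0.0, -1.0]]
wrist_force: [0.2, 0.3, -1.9]
opening: 25.6
finger_force: 49.2
```

Request:
{"method": "drive_tool", "body": {
  "moves": [
    [0, 0, -0.02, 0, 0, 0, 1],
    [0, 0, -0.02, 0, 0, 0, 1],
    [0, 0, -0.02, 0, 0, 0, 1],
    [0, 0, -0.015, 0, 0, 0, 1],
    [0, 0, -0.01, 0, 0, 0, 1]
  ]
}}

```text
clock: 5.57
tcp_pos: [539.8, 221.9, 288.7]
tool_rot: [[0.992, -0.123, 0.002], [-0.123, -0.992, 0.001], [0.002, -0.001, -1.0]]
wrist_force: [-0.2, 0.4, -1.1]
opening: 25.6
finger_force: 49.2
```

Request:
{"method": "drive_tool", "body": {
  "moves": [
    [0, 0, 0, 0, 0, 0, 1],
    [0, 0, 0, 0, 0, 0, 1],
    [0, 0, 0, 0, 0, 0, 1],
    [0, 0, 0, 0, 0, 0, 1],
    [0, 0, 0, 0, 0, 0, 1]
  ],
  "force": 20
}}

```text
clock: 5.98
tcp_pos: [539.6, 221.4, 285.2]
tool_rot: [[0.992, -0.124, -0.002], [-0.124, -0.992, -0.001], [-0.002, 0.001, -1.0]]
wrist_force: [0.7, -0.2, -0.5]
opening: 25.6
finger_force: 49.2
```

```bash
python3 - <<'E'
from station import manip
import cv2,numpy as np
s=manip.sense();print(s["finger_force"],s["opening"],s["tcp_pos"])
w=manip.camera("wrist")["image"];b=manip.camera("side")["image"]
o=np.hstack([cv2.resize(w,(400,300)),cv2.resize(b[50:200,150:350],(400,300))]);cv2.imwrite("pics/l1.png",o)
E
```

```text
49.15640830993652 25.55983167263772 [539.59263734 221.41862163 285.17859882]
```

View pics/l1.png

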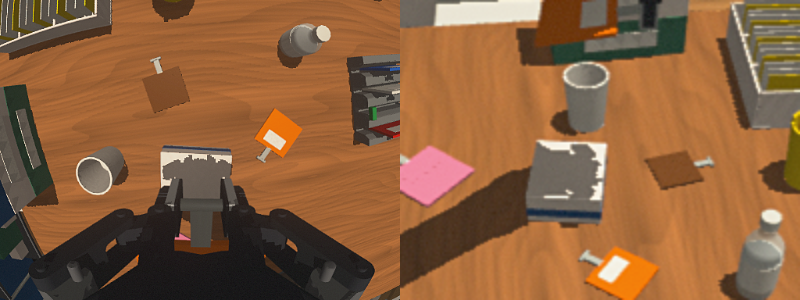

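The grip holds: the divider is up and level, and the carton top is clear. The finger force is still 49 N after I commanded 20 N, so I'll ease the fingers with the closure instead.

Request:
{"method": "drive_tool", "body": {
  "moves": [
    [0, 0, 0, 0, 0, 0, 0.75],
    [0, 0, 0, 0, 0, 0, 0.75],
    [0, 0, 0, 0, 0, 0, 0.75],
    [0, 0, 0, 0, 0, 0, 0.75],
    [0, 0, 0, 0, 0, 0, 0.75]
  ],
  "force": 20
}}

```text
clock: 6.5
tcp_pos: [540.0, 221.7, 286.3]
tool_rot: [[0.992, -0.124, 0.0], [-0.124, -0.992, -0.0], [0.0, 0.0, -1.0]]
wrist_force: [-0.0, -0.1, -2.1]
opening: 25.8
finger_force: 49.2
```

Request:
{"method": "drive_tool", "body": {
  "moves": [
    [0, 0, 0, 0, 0, 0, 0.71],
    [0, 0, 0, 0, 0, 0, 0.71],
    [0, 0, 0, 0, 0, 0, 0.71],
    [0, 0, 0, 0, 0, 0, 0.71],
    [0, 0, 0, 0, 0, 0, 0.71]
  ]
}}

```text
clock: 6.92
tcp_pos: [540.0, 221.6, 286.3]
tool_rot: [[0.992, -0.124, 0.0], [-0.124, -0.992, -0.0], [0.0, 0.0, -1.0]]
wrist_force: [-0.6, 0.0, -1.0]
opening: 25.9
finger_force: 49.2
```

Request:
{"method": "drive_tool", "body": {
  "moves": [
    [0, 0, 0, 0, 0, 0, 0.695],
    [0, 0, 0, 0, 0, 0, 0.695],
    [0, 0, 0, 0, 0, 0, 0.695],
    [0, 0, 0, 0, 0, 0, 0.695],
    [0, 0, 0, 0, 0, 0, 0.695]
  ]
}}

```text
clock: 7.33
tcp_pos: [540.0, 221.6, 286.3]
tool_rot: [[0.992, -0.124, -0.0], [-0.124, -0.992, -0.0], [-0.0, 0.0, -1.0]]
wrist_force: [-0.5, 0.0, -1.8]
opening: 26.1
finger_force: 37.4
```

Request:
{"method": "drive_tool", "body": {
  "moves": [
    [0, 0, 0, 0, 0, 0, 0.688],
    [0, 0, 0, 0, 0, 0, 0.688],
    [0, 0, 0, 0, 0, 0, 0.688],
    [0, 0, 0, 0, 0, 0, 0.688],
    [0, 0, 0, 0, 0, 0, 0.688]
  ]
}}

```text
clock: 7.75
tcp_pos: [540.0, 221.6, 286.3]
tool_rot: [[0.992, -0.124, 0.0], [-0.124, -0.992, -0.0], [0.0, 0.0, -1.0]]
wrist_force: [-0.4, 1.1, -1.8]
opening: 26.9
finger_force: 26.0
```

Request:
{"method": "drive_tool", "body": {
  "moves": [
    [0, 0, 0, 0, 0, 0, 0.682],
    [0, 0, 0, 0, 0, 0, 0.682],
    [0, 0, 0, 0, 0, 0, 0.682],
    [0, 0, 0, 0, 0, 0, 0.682],
    [0, 0, 0, 0, 0, 0, 0.682]
  ]
}}

```text
clock: 8.17
tcp_pos: [540.2, 221.6, 286.3]
tool_rot: [[0.992, -0.124, 0.0], [-0.124, -0.992, -0.0], [0.0, -0.0, -1.0]]
wrist_force: [0.5, 0.4, -1.4]
opening: 27.2
finger_force: 15.9
```

Request:
{"method": "drive_tool", "body": {
  "moves": [
    [0, 0, 0, 0, 0, 0, 0.679],
    [0, 0, 0, 0, 0, 0, 0.679],
    [0, 0, 0, 0, 0, 0, 0.679],
    [0, 0, 0, 0, 0, 0, 0.679],
    [0, 0, 0, 0, 0, 0, 0.679]
  ]
}}

```text
clock: 8.58
tcp_pos: [540.0, 221.7, 286.3]
tool_rot: [[0.992, -0.124, -0.0], [-0.124, -0.992, -0.0], [-0.0, 0.0, -1.0]]
wrist_force: [0.3, 0.8, -3.1]
opening: 27.5
finger_force: 11.1
```

Next to about 7 N (closure 0.6765), held while it settles.

Request:
{"method": "drive_tool", "body": {
  "moves": [
    [0, 0, 0, 0, 0, 0, 0.678],
    [0, 0, 0, 0, 0, 0, 0.677],
    [0, 0, 0, 0, 0, 0, 0.6765],
    [0, 0, 0, 0, 0, 0, 0.6765],
    [0, 0, 0, 0, 0, 0, 0.6765]
  ]
}}

```text
clock: 9.0
tcp_pos: [540.0, 221.7, 286.3]
tool_rot: [[0.992, -0.124, -0.0], [-0.124, -0.992, 0.0], [-0.0, -0.0, -1.0]]
wrist_force: [0.7, -0.5, -2.5]
opening: 27.5
finger_force: 7.0
```

Request:
{"method": "drive_tool", "body": {
  "moves": [
    [0, 0, 0, 0, 0, 0, 0.6765],
    [0, 0, 0, 0, 0, 0, 0.6765],
    [0, 0, 0, 0, 0, 0, 0.6765],
    [0, 0, 0, 0, 0, 0, 0.6765],
    [0, 0, 0, 0, 0, 0, 0.6765]
  ]
}}

```text
clock: 9.42
tcp_pos: [540.0, 221.6, 286.2]
tool_rot: [[0.992, -0.124, -0.0], [-0.124, -0.992, -0.0], [-0.0, 0.0, -1.0]]
wrist_force: [1.2, -0.6, -0.7]
opening: 27.6
finger_force: 7.0
```

```bash
python3 - <<'E'
from station import manip
import cv2,numpy as np
s=manip.sense();print(s["finger_force"],s["opening"],s["tcp_pos"],s["ft_torque"])
c=manip.camera("side");b=c["image"];np.savez("sh.npz",**c)
c2=manip.camera("scene");np.savez("ch.npz",**c2)
o=np.hstack([cv2.resize(c2["image"][60:240,220:400],(400,400)),cv2.resize(b[0:200,150:350],(400,400))]);cv2.imwrite("pics/l2.png",o)
E
```

```text
6.997743844985962 27.551477093341845 [540.01942303 221.64307327 286.24715337] [ 0.01018827 -0.01319935 -0.03660826]
```

View pics/l2.png

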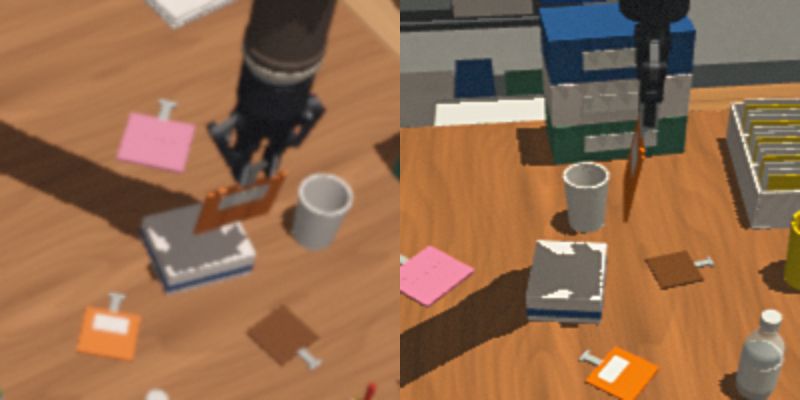

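The divider now hangs almost plumb. In the side view its lower edge is near full-image pixel (264,109). I'll measure how much it leans.

```bash
cat > lean.py <<'E'
from h import *
import sys
def lean(f,bar,xd,roi,sv=(190,60)):
    c=dict(np.load(f)); im=c["image"]; x,y,w,h=roi
    m=np.zeros(im.shape[:2],np.uint8); m[y:y+h,x:x+w]=mask(im,4,16,*sv)[y:y+h,x:x+w]
    n,l,st,_=cv2.connectedComponentsWithStats(m); k=1+np.argmax(st[1:,4]); print("blob",st[k])
    # intersect pixel rays with the vertical plane through bar, spanned by xd and z (panel seen edge-on: bottom pixels)
    ys,xs=np.where(l==k); K,V=c["mtx"],c["view"];R,t=V[:3,:3],V[:3,3];o=-R.T@t
    yd=np.array([-xd[1],xd[0],0]); P=[]
    for u,v in zip(xs,ys):
        d=R.T@np.linalg.solve(K,[u,v,1.]); s=((bar-o)@yd)/(d@yd); q=o+s*d-bar; P.append((q@xd,q[2]))
    P=np.array(P); 
    for z in range(-135,-30,15):
        a=P[abs(P[:,1]-z)<5]
        if len(a): print(z,a[:,0].min().round(1),a[:,0].mean().round(1),a[:,0].max().round(1))
E
python3 - <<'E'
from lean import *
lean("sh.npz",np.array([540,221.6,305.]),np.array([.992,-.124,0]),(255,55,30,60))
E
```

```text
blob [262  69  11  42 161]
-135 -25.5 -21.8 -17.4
-120 -25.8 -19.9 -13.0
-105 -26.2 -18.9 -10.9
-90 -26.5 -16.9 -8.8
-75 -22.1 -12.2 -4.8
-60 -10.3 -6.5 -2.8
-45 -10.9 -9.3 -8.2
```

Request:
{"method": "drive_tool", "body": {
  "moves": [
    [0, 0, 0, 0, 0, 0, 0.676],
    [0, 0, 0, 0, 0, 0, 0.6757],
    [0, 0, 0, 0, 0, 0, 0.6757],
    [0, 0, 0, 0, 0, 0, 0.6757],
    [0, 0, 0, 0, 0, 0, 0.6757]
  ]
}}

```text
clock: 9.93
tcp_pos: [540.0, 221.6, 286.3]
tool_rot: [[0.992, -0.124, 0.0], [-0.124, -0.992, -0.0], [0.0, 0.0, -1.0]]
wrist_force: [0.5, -0.5, -1.4]
opening: 27.7
finger_force: 5.7
```

```bash
python3 - <<'E'
from station import manip
from lean import *
s=manip.sense();print(s["finger_force"],s["opening"])
np.savez("sh2.npz",**manip.camera("side"))
lean("sh2.npz",np.array([540,221.6,305.]),np.array([.992,-.124,0]),(255,55,30,60))
E
```

```text
5.6937821209430695 27.735921687582035
blob [262  69  11  42 155]
-135 -25.3 -20.8 -17.4
-120 -25.8 -18.9 -12.8
-105 -23.7 -17.0 -10.7
-90 -24.0 -16.1 -8.8
-75 -22.1 -13.3 -4.6
-60 -7.8 -5.6 -2.8
-45 -8.4 -8.3 -8.2
```

Request:
{"method": "drive_tool", "body": {
  "moves": [
    [0, 0, 0, 0, 0, 0, 1],
    [0, 0, 0, 0, 0, 0, 1],
    [0, 0, 0, 0, 0, 0, 1],
    [0, 0, 0, 0, 0, 0, 1],
    [0, 0, 0, 0, 0, 0, 1]
  ],
  "force": 60
}}

```text
clock: 10.4
tcp_pos: [540.0, 221.6, 286.3]
tool_rot: [[0.992, -0.124, -0.0], [-0.124, -0.992, -0.0], [-0.0, 0.0, -1.0]]
wrist_force: [-0.4, -0.3, -1.4]
opening: 25.2
finger_force: 58.9
```

Request:
{"method": "drive_tool", "body": {
  "moves": [
    [0, 0, 0, 0, 0.032, 0, 1],
    [0, 0, 0, 0, 0.032, 0, 1],
    [0, 0, 0, 0, 0.032, 0, 1],
    [0, 0, 0, 0, 0.032, 0, 1],
    [0, 0, 0, 0, 0, 0, 1]
  ]
}}

```text
clock: 10.82
tcp_pos: [539.0, 222.2, 286.6]
tool_rot: [[0.984, -0.122, 0.128], [-0.121, -0.992, -0.016], [0.129, 0.0, -0.992]]
wrist_force: [0.1, 0.4, -1.8]
opening: 25.0
finger_force: 58.9
```

```bash
python3 - <<'E'
from station import manip
from lean import *
s=manip.sense();print(s["finger_force"],s["opening"],s["tcp_pos"],s["tool_rot"])
bar=s["tcp_pos"]-19*s["tool_rot"][:,2];print(bar)
np.savez("sh3.npz",**manip.camera("side"))
lean("sh3.npz",bar,np.array([.992,-.124,0]),(255,55,30,60))
E
```

```text
58.93787384033203 25.028769754027177 [539.04707105 222.20281107 286.55795055] [[ 9.84174974e-01 -1.22397540e-01  1.28134546e-01]
 [-1.21359582e-01 -9.92481149e-01 -1.59066224e-02]
 [ 1.29118053e-01  1.04544723e-04 -9.91629224e-01]]
[536.61251468 222.5050369  305.39890581]
blob [266  69   7  43 115]
-135 -9.0 -5.7 -3.4
-120 -12.0 -6.5 -1.7
-105 -10.1 -6.3 -2.1
-90 -10.5 -3.6 -0.2
-75 -3.6 -2.1 -0.9
-60 -4.3 -1.8 0.8
-45 -4.9 -3.6 -2.3
```

Request:
{"method": "drive_tool", "body": {
  "moves": [
    [0, 0, -0.005, 0, 0.03, 0, 1],
    [0, 0, -0.005, 0.018, 0, -0.112, 1],
    [0, 0, -0.005, 0.018, 0, -0.112, 1],
    [0, 0, -0.005, 0, 0, 0, 1],
    [0, 0, 0, 0, 0, 0, 1]
  ]
}}

```text
clock: 11.28
tcp_pos: [537.6, 221.5, 307.4]
tool_rot: [[0.982, 0.098, 0.159], [0.097, -0.995, 0.016], [0.159, -0.001, -0.987]]
wrist_force: [-0.1, -0.4, -1.9]
opening: 24.7
finger_force: 59.0
```

```bash
python3 - <<'E'
from station import manip
import numpy as np
s=manip.sense();R=s["tool_rot"];bar=s["tcp_pos"]-19*R[:,2];print(bar,s["tcp_pos"],R.round(3),s["finger_force"])
print(R.T@(np.array([538.5,-181.7,bar[2]])-bar))
E
```

```text
[534.62380925 221.18117274 326.1756349 ] [537.63540884 221.49245808 307.41841311] [[ 0.982  0.098  0.159]
 [ 0.097 -0.995  0.016]
 [ 0.159 -0.001 -0.987]] 59.00556206703186
[-35.09814164 401.32349828  -5.98618255]
```

Request:
{"method": "drive_tool", "body": {
  "moves": [
    [-0.001, 0.01, 0, 0, 0, 0, 1],
    [-0.002, 0.02, 0, 0, 0, 0, 1],
    [-0.002, 0.03, 0, 0, 0, 0, 1],
    [-0.003, 0.03, 0, 0, 0, 0, 1],
    [-0.003, 0.03, 0, 0, 0, 0, 1]
  ]
}}

```text
clock: 11.7
tcp_pos: [538.2, 99.5, 303.8]
tool_rot: [[0.983, 0.1, 0.156], [0.099, -0.995, 0.016], [0.157, -0.0, -0.988]]
wrist_force: [0.1, 0.5, -0.8]
opening: 24.9
finger_force: 59.0
```

Request:
{"method": "drive_tool", "body": {
  "moves": [
    [-0.003, 0.03, 0, 0, 0, 0, 1],
    [-0.003, 0.03, 0, 0, 0, 0, 1],
    [-0.003, 0.03, -0.001, 0, 0, 0, 1],
    [-0.003, 0.03, -0.001, 0, 0, 0, 1],
    [-0.003, 0.03, -0.001, 0, 0, 0, 1]
  ]
}}

```text
clock: 12.12
tcp_pos: [538.1, -51.7, 304.6]
tool_rot: [[0.983, 0.099, 0.156], [0.098, -0.995, 0.016], [0.157, -0.0, -0.988]]
wrist_force: [0.7, 0.5, -1.2]
opening: 25.1
finger_force: 59.0
```

Request:
{"method": "drive_tool", "body": {
  "moves": [
    [-0.003, 0.03, -0.001, 0, 0, 0, 1],
    [-0.003, 0.03, -0.001, 0, 0, 0, 1],
    [-0.002, 0.03, -0.001, 0, 0, 0, 1],
    [-0.001, 0.025, 0, 0, 0, 0, 1],
    [0, 0.016, 0, 0, 0, 0, 1]
  ]
}}

```text
clock: 12.53
tcp_pos: [541.8, -185.0, 305.9]
tool_rot: [[0.983, 0.096, 0.156], [0.095, -0.995, 0.014], [0.156, 0.001, -0.988]]
wrist_force: [1.1, 0.4, -1.2]
opening: 25.0
finger_force: 59.1
```

```bash
python3 - <<'E'
from station import manip
import cv2
from lean import *
s=manip.sense();R=s["tool_rot"];bar=s["tcp_pos"]-19*R[:,2];print(bar,R.round(3).tolist(),s["finger_force"])
for n in("side","scene"):
    c=manip.camera(n);np.savez(n+"4.npz",**c)
    print(n,"foot expect",proj(c,bar-[0,0,131]),"bar",proj(c,bar))
    f=bar-[0,0,131]; yd=np.array([.103,-.995,0]);
    for e in(-50,50): print(proj(c,f+e*yd),proj(c,np.array([538.5,-181.7,55])+e*yd))
a=np.load("scene4.npz")["image"];b=np.load("side4.npz")["image"]
o=np.hstack([cv2.resize(a[150:310,130:290],(400,400)),cv2.resize(b[140:320,220:400],(400,400))]);cv2.imwrite("pics/p1.png",o)
E
```

```text
[ 538.82135221 -185.32384141  324.61841588] [[0.983, 0.096, 0.156], [0.095, -0.995, 0.014], [0.156, 0.001, -0.988]] 59.064021706581116
side foot expect [306.26940787 220.54486281] bar [315.90441195 170.87767741]
[298.00267756 199.99027108] [291.30560819 238.76334977]
[315.37071672 243.17457017] [305.66036886 279.26738093]
scene foot expect [187.90940714 222.74793929] bar [182.76450143 192.32894938]
[205.45533593 213.15415425] [209.5906278  239.78148198]
[169.87182388 232.61055178] [177.25391023 258.20061839]
```

View pics/p1.png

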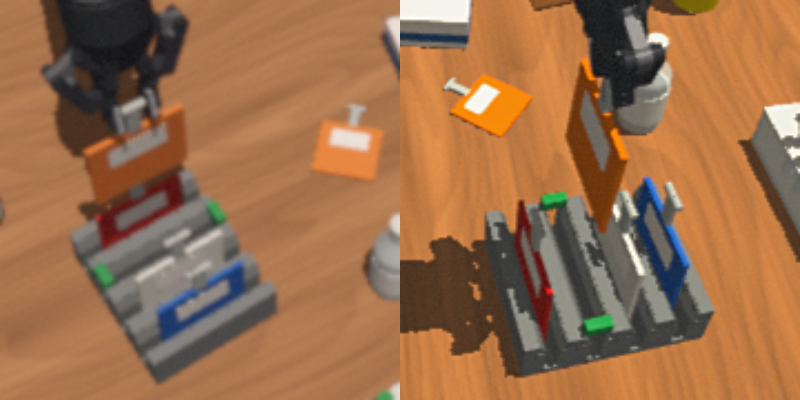

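The divider hangs upright over the rack, square with the empty slot. In the side view its lower corners are near (297,208) and (313,243). I'll triangulate them from both views to get the correction.

```bash
cat > tri.py <<'E'
from h import *
def quad(c,roi,sv):
    im=c["image"]; x,y,w,h=roi; m=np.zeros(im.shape[:2],np.uint8)
    m[y:y+h,x:x+w]=mask(im,4,18,*sv)[y:y+h,x:x+w]
    cs=cv2.findContours(m,0,1)[0]; k=cv2.convexHull(max(cs,key=cv2.contourArea))
    return cv2.approxPolyN(k,4)[0].astype(float)
def tri(c1,c2,a,b):
    P=[c["mtx"]@c["view"][:3] for c in(c1,c2)]
    q=cv2.triangulatePoints(P[0],P[1],np.array(a).reshape(2,1),np.array(b).reshape(2,1))[:,0]; p=q[:3]/q[3]
    return p,np.linalg.norm(proj(c1,p)-a),np.linalg.norm(proj(c2,p)-b)
E
python3 - <<'E'
from tri import *
a=dict(np.load("scene4.npz"));b=dict(np.load("side4.npz"))
qa=quad(a,(155,180,60,55),(130,130)); qb=quad(b,(290,160,35,90),(190,100)); print(qa.tolist(),qb.tolist())
E
```

```text
[[214.0, 227.0], [155.0, 235.0], [155.0, 208.0], [214.0, 167.0]] [[323.0, 210.0], [311.0, 247.0], [294.0, 201.0], [302.0, 162.0]]
```

```bash
python3 - <<'E'
from tri import *
a=dict(np.load("scene4.npz"));b=dict(np.load("side4.npz"))
hs=cv2.cvtColor(a["image"],cv2.COLOR_BGR2HSV); print(hs[222,175],hs[211,200],hs[200,180:216:5].tolist(),hs[225,160:215:5].tolist())
for t in(155,170,180):
  qa=quad(a,(160,185,50,50),(t,140)); qb=quad(b,(290,160,35,90),(200,110)); print(qa.tolist(),qb.tolist())
  def srt(q): # bottom two corners by adjacency: lowest edge
    return q
E
```

```text
[ 11 196 139] [ 11 194 139] [[18, 15, 85], [11, 47, 114], [10, 189, 124], [10, 68, 151], [11, 198, 139], [13, 142, 165], [13, 143, 166], [13, 141, 163]] [[13, 138, 176], [13, 138, 177], [11, 200, 138], [11, 196, 139], [11, 193, 127], [17, 22, 82], [2, 198, 90], [1, 181, 89], [2, 194, 88], [17, 17, 107], [12, 134, 160]]
[[205.0, 210.0], [203.0, 215.0], [193.0, 196.0], [203.0, 189.0]] [[322.0, 211.0], [310.0, 249.0], [302.0, 213.0], [312.0, 185.0]]
[[175.0, 208.0], [165.0, 214.0], [163.0, 210.0], [175.0, 204.0]] [[322.0, 211.0], [310.0, 249.0], [302.0, 213.0], [312.0, 185.0]]
[[175.0, 208.0], [165.0, 214.0], [163.0, 210.0], [175.0, 204.0]] [[322.0, 211.0], [310.0, 249.0], [302.0, 213.0], [312.0, 185.0]]
```

```bash
cat >> tri.py <<'E'
def measure(a,b,ra,rb):
    qa=quad(a,ra,(160,105)); qb=quad(b,rb,(190,100)); print(qa.tolist(),qb.tolist())
    # bottom edge: scene -> edge of lowest mid among long sides; corners named by side: back=+y
    def bot(q):
        E=[(q[i],q[(i+1)%4]) for i in range(4)]
        E=sorted(E,key=lambda e:-np.linalg.norm(e[0]-e[1]))
        return E
    return qa,qb
E
python3 - <<'E'
from tri import *
a=dict(np.load("scene4.npz"));b=dict(np.load("side4.npz"))
measure(a,b,(160,185,50,50),(290,160,35,90))
E
```

```text
[[205.0, 214.0], [168.0, 232.0], [162.0, 209.0], [203.0, 190.0]] [[323.0, 210.0], [311.0, 247.0], [294.0, 201.0], [302.0, 162.0]]
```

```bash
python3 - <<'E'
from tri import *
a=dict(np.load("scene4.npz"));b=dict(np.load("side4.npz"))
L=[("botback",(205,214),(294,201)),("botfront",(168,232),(311,247)),("topfront",(162,209),(323,210)),("topback",(203,190),(302,162))]
R={}
for n,p,q in L:
    r=tri(a,b,np.array(p,float),np.array(q,float)); R[n]=r[0]; print(n,r[0].round(1),round(r[1],2),round(r[2],2))
foot=(R["botback"]+R["botfront"])/2; top=(R["topback"]+R["topfront"])/2
h=np.array([.995,.1,0]); y=np.array([.103,-.995,0]); s=np.array([538.5,-181.7,8])
print(foot,top,"lean",((foot-top)@h)/95, "slot x,y of foot",(foot-s)@h,(foot-s)@y)
d=R["botfront"]-R["botback"];print(np.degrees(np.arctan2(d[1],d[0])),np.linalg.norm(d))
# slot again by tags in these views
for c in(a,b):
    pass
E
```

```text
botback [ 528.9 -134.2  185.3] 0.77 1.75
botfront [ 536.4 -237.7  186.9] 0.02 0.05
topfront [ 540.  -239.9  295.9] 0.33 0.84
topback [ 532.1 -134.3  292.9] 0.45 1.07
[ 532.6645693  -185.95249986  186.10513755] [ 536.05788665 -187.07897786  294.36902361] lean -0.03435476808026579 slot x,y of foot -6.231503534141898 3.6301879940644133
-85.88336111828416 103.6878459040026
```

Request:
{"method": "drive_tool", "body": {
  "moves": [
    [0.002, -0.003, 0, 0, 0.035, 0, 1],
    [-0.0038, 0, 0.0196, 0, 0, 0, 1],
    [-0.0038, 0, 0.0196, 0, 0, 0, 1],
    [-0.0038, 0, 0.0196, 0, 0, 0, 1],
    [0, 0, 0, 0, 0, 0, 1]
  ]
}}

```text
clock: 13.05
tcp_pos: [542.0, -176.4, 242.6]
tool_rot: [[0.978, 0.102, 0.184], [0.099, -0.995, 0.022], [0.186, -0.003, -0.983]]
wrist_force: [-0.4, 0.4, -1.7]
opening: 25.2
finger_force: 59.2
```

Request:
{"method": "drive_tool", "body": {
  "moves": [
    [-0.0038, 0, 0.0196, 0, 0, 0, 1],
    [-0.0038, 0, 0.0196, 0, 0, 0, 1],
    [-0.0019, 0, 0.0098, 0, 0, 0, 1],
    [0, 0, 0, 0, 0, 0, 1],
    [0, 0, 0, 0, 0, 0, 1]
  ]
}}

```text
clock: 13.47
tcp_pos: [544.8, -177.3, 197.4]
tool_rot: [[0.976, 0.102, 0.191], [0.1, -0.995, 0.02], [0.192, -0.001, -0.981]]
wrist_force: [-0.4, -0.5, -1.6]
opening: 25.1
finger_force: 59.1
```

```bash
python3 - <<'E'
from station import manip
from tri import *
s=manip.sense();R=s["tool_rot"];bar=s["tcp_pos"]-19*R[:,2];print(bar,R.round(3).tolist(),s["finger_force"])
a=manip.camera("scene");b=manip.camera("side");np.savez("scene5.npz",**a);np.savez("side5.npz",**b)
f=bar-[0,0,131];y=np.array([.103,-.995,0])
for c in(a,b): print([proj(c,f+e*y).round(1).tolist() for e in(-50,50)],[proj(c,f+[0,0,95]+e*y).round(1).tolist() for e in(50,-50)])
measure(a,b,(163,200,52,60),(285,185,38,90))
o=np.hstack([cv2.resize(a["image"][190:290,140:240],(400,400),interpolation=2),cv2.resize(b["image"][180:310,250:380],(400,400),interpolation=2)]);cv2.imwrite("pics/p2.png",o)
E
```

```text
[ 541.17008258 -177.7333528   216.00870678] [[0.976, 0.102, 0.191], [0.1, -0.995, 0.02], [0.192, -0.001, -0.981]] 59.1496342420578
[[210.8, 234.4], [177.9, 253.1]] [[173.8, 234.9], [208.9, 215.6]]
[[293.4, 229.3], [308.3, 270.0]] [[314.6, 243.7], [297.7, 201.3]]
[[212.0, 234.0], [179.0, 253.0], [170.0, 234.0], [210.0, 214.0]] [[315.0, 244.0], [307.0, 272.0], [292.0, 230.0], [297.0, 196.0]]
```

View pics/p2.png

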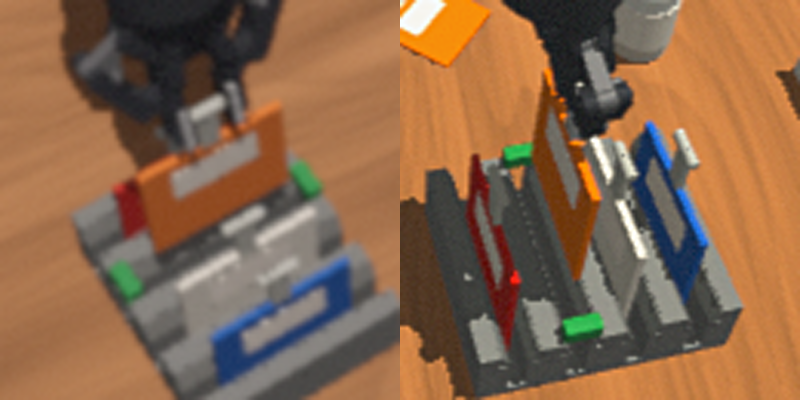

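```bash
python3 - <<'E'
from tri import *
a=dict(np.load("scene5.npz"));b=dict(np.load("side5.npz"))
L=[("bb",(212,234),(292,230)),("bf",(179,253),(307,272)),("tf",(170,234),(315,244)),("tb",(210,214),(297,196))]
R={}
for n,p,q in L:
    r=tri(a,b,np.array(p,float),np.array(q,float)); R[n]=r[0]; print(n,r[0].round(1),round(r[1],2),round(r[2],2))
foot=(R["bb"]+R["bf"])/2; top=(R["tb"]+R["tf"])/2
T=[]
for c,(x,y,w,h) in((a,(150,210,100,90)),(b,(250,215,120,90))):
    m=np.zeros(c["image"].shape[:2],np.uint8); m[y:y+h,x:x+w]=mask(c["image"],45,80,100,50)[y:y+h,x:x+w]
    k,l,st,ce=cv2.connectedComponentsWithStats(m); T.append([ce[i] for i in range(1,k) if st[i,4]>8]); print(st[1:].tolist())
C=[tri(a,b,p,q) for p,q in zip(*T)]; print([c[0].round(1).tolist()+[round(c[1],1)] for c in C])
h=np.array([.995,.1,0]); y=np.array([.103,-.995,0])
for s in(np.array([538.5,-181.7,8]),(C[0][0]+C[1][0])/2): print(s,"lean",((foot-top)@h)/95,"foot",(foot-s)@h,(foot-s)@y)
E
```

```text
bb [ 533.6 -124.    79. ] 0.28 0.61
bf [ 544.  -224.9   76.9] 0.51 1.13
tf [ 544.6 -235.2  189.2] 0.29 0.7
tb [ 536.4 -124.   187.8] 0.67 1.5
[[213, 231, 7, 8, 36], [168, 256, 8, 9, 43]]
[[284, 227, 9, 8, 60], [302, 282, 14, 9, 101]]
[[529.3, -110.5, 59.1, np.float64(0.1)], [544.7, -248.8, 62.0, np.float64(0.2)]]
[ 538.5 -181.7    8. ] lean -0.012692425110885119 foot 1.0123389985184572 -7.18552645720315
[ 537.00395731 -179.65487743   60.53729742] lean -0.012692425110885119 foot 2.2963892141947415 -4.9965371076414
```

The lean is about 0.01 rad, and the foot is about +2 mm across and −5 mm along from the slot's middle. I'll correct that and lower.

Request:
{"method": "drive_tool", "body": {
  "moves": [
    [-0.002, 0.004, 0, 0, 0, 0, 1],
    [-0.0019, 0, 0.0098, 0, 0, 0, 1],
    [-0.0019, 0, 0.0098, 0, 0, 0, 1],
    [-0.0019, 0, 0.0098, 0, 0, 0, 1],
    [0, 0, 0, 0, 0, 0, 1]
  ]
}}

```text
clock: 13.98
tcp_pos: [541.5, -181.3, 163.6]
tool_rot: [[0.977, 0.102, 0.187], [0.1, -0.995, 0.021], [0.188, -0.002, -0.982]]
wrist_force: [-0.7, -0.0, -2.1]
opening: 25.3
finger_force: 59.2
```

Request:
{"method": "drive_tool", "body": {
  "moves": [
    [-0.0015, 0, 0.0078, 0, 0, 0, 1],
    [-0.0015, 0, 0.0078, 0, 0, 0, 1],
    [-0.0015, 0, 0.0078, 0, 0, 0, 1],
    [0, 0, 0, 0, 0, 0, 1],
    [0, 0, 0, 0, 0, 0, 1]
  ]
}}

```text
clock: 14.4
tcp_pos: [542.9, -181.5, 142.0]
tool_rot: [[0.976, 0.103, 0.19], [0.101, -0.995, 0.02], [0.191, -0.001, -0.982]]
wrist_force: [-0.5, -1.1, -1.9]
opening: 25.2
finger_force: 59.2
```

```bash
python3 - <<'E'
from station import manip
from tri import *
s=manip.sense();R=s["tool_rot"];bar=s["tcp_pos"]-19*R[:,2];print(bar,s["wrist_force"],s["ft_torque"],s["finger_force"])
E
```

```text
[ 539.24900878 -181.89949125  160.62743708] [-0.51884707 -1.09124916 -1.88897247] [0.00077855 0.24040032 0.00619476] 59.15380775928497
```

Request:
{"method": "drive_tool", "body": {
  "moves": [
    [-0.0011, 0, 0.0059, 0, 0, 0, 1],
    [-0.0011, 0, 0.0059, 0, 0, 0, 1],
    [-0.0008, 0, 0.0039, 0, 0, 0, 1],
    [0, 0, 0, 0, 0, 0, 1],
    [0, 0, 0, 0, 0, 0, 1]
  ]
}}

```text
clock: 14.82
tcp_pos: [543.1, -181.6, 126.4]
tool_rot: [[0.976, 0.103, 0.19], [0.101, -0.995, 0.02], [0.191, -0.001, -0.982]]
wrist_force: [0.3, -0.1, -1.3]
opening: 25.0
finger_force: 59.1
```

Request:
{"method": "drive_tool", "body": {
  "moves": [
    [-0.0004, 0, 0.002, 0, 0, 0, 1],
    [-0.0002, 0, 0.001, 0, 0, 0, 1],
    [-0.0002, 0, 0.001, 0, 0, 0, 1],
    [0, 0, 0, 0, 0, 0, 1],
    [0, 0, 0, 0, 0, 0, 1]
  ]
}}

```text
clock: 15.23
tcp_pos: [543.3, -181.7, 122.7]
tool_rot: [[0.976, 0.103, 0.191], [0.101, -0.995, 0.02], [0.192, -0.0, -0.981]]
wrist_force: [0.4, -0.7, -1.2]
opening: 24.7
finger_force: 59.2
```

Bar z is about 141 and contact is expected near 139. I'll go down 1 mm per row and watch the force.

Request:
{"method": "drive_tool", "body": {
  "moves": [
    [-0.0002, 0, 0.001, 0, 0, 0, 1],
    [0, 0, 0, 0, 0, 0, 1],
    [-0.0002, 0, 0.001, 0, 0, 0, 1],
    [0, 0, 0, 0, 0, 0, 1],
    [0, 0, 0, 0, 0, 0, 1]
  ]
}}

```text
clock: 15.65
tcp_pos: [545.0, -181.2, 122.1]
tool_rot: [[0.976, 0.103, 0.194], [0.101, -0.995, 0.02], [0.195, 0.0, -0.981]]
wrist_force: [-0.2, 2.3, 8.1]
opening: 25.3
finger_force: 59.7
```

Request:
{"method": "drive_tool", "body": {
  "moves": [
    [-0.0002, 0, 0.001, 0, 0, 0, 1],
    [0, 0, 0, 0, 0, 0, 1],
    [0, 0, 0, 0, 0, 0, 1],
    [0, 0, 0, 0, 0, 0, 1],
    [0, 0, 0, 0, 0, 0, 1]
  ]
}}

```text
clock: 16.07
tcp_pos: [545.9, -181.1, 122.0]
tool_rot: [[0.975, 0.104, 0.196], [0.102, -0.995, 0.019], [0.197, 0.001, -0.98]]
wrist_force: [-0.2, 4.4, 12.0]
opening: 25.2
finger_force: 60.0
```

Contact: 12 N upward at a bar height of about 140.6 mm (139 expected), so the edge rests on the slot floor. I'll release gently.

Request:
{"method": "drive_tool", "body": {
  "moves": [
    [0, 0, 0, 0, 0, 0, 0.69],
    [0, 0, 0, 0, 0, 0, 0.68],
    [0, 0, 0, 0, 0, 0, 0.677],
    [0, 0, 0, 0, 0, 0, 0.675],
    [0, 0, 0, 0, 0, 0, 0.672]
  ]
}}

```text
clock: 16.48
tcp_pos: [544.1, -181.3, 120.5]
tool_rot: [[0.976, 0.103, 0.193], [0.101, -0.995, 0.02], [0.194, 0.0, -0.981]]
wrist_force: [0.3, 0.2, 0.7]
opening: 27.7
finger_force: 0.6
```

Request:
{"method": "drive_tool", "body": {
  "moves": [
    [0, 0, 0, 0, 0, 0, 0.66],
    [0, 0, 0, 0, 0, 0, 0.63],
    [0, 0, 0, 0, 0, 0, 0.6],
    [0, 0, 0, 0, 0, 0, 0.5],
    [0, 0, 0, 0, 0, 0, 0.4]
  ]
}}

```text
clock: 16.9
tcp_pos: [543.0, -181.8, 119.3]
tool_rot: [[0.976, 0.102, 0.19], [0.1, -0.995, 0.02], [0.191, -0.0, -0.982]]
wrist_force: [-0.7, 0.4, -0.5]
opening: 50.9
finger_force: 0.0
```

```bash
python3 - <<'E'
from station import manip
from tri import *
s=manip.sense();print(s["tcp_pos"],s["wrist_force"],s["finger_force"],s["opening"])
a=manip.camera("scene");b=manip.camera("side");np.savez("scene6.npz",**a);np.savez("side6.npz",**b)
o=np.hstack([cv2.resize(a["image"][190:290,140:240],(400,400),interpolation=2),cv2.resize(b["image"][180:310,250:380],(400,400),interpolation=2)]);cv2.imwrite("pics/p3.png",o)
E
```

```text
[ 543.049927   -181.84283978  119.34636111] [-0.66809129  0.39502292 -0.45000532] 0.0 50.92937565707139
```

View pics/p3.png

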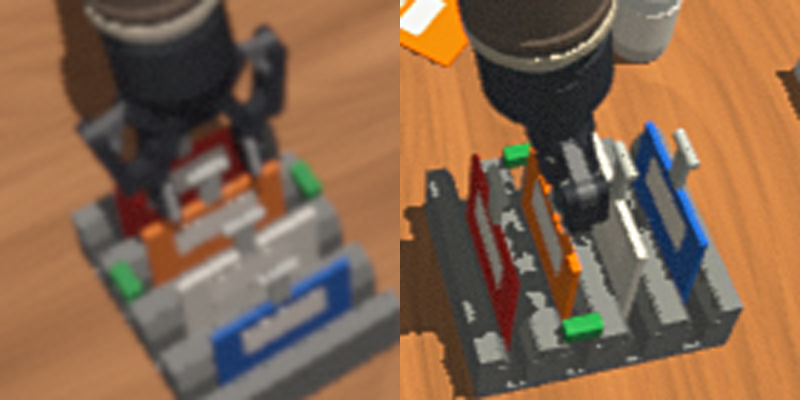

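Both views show the orange divider seated in the empty slot, level with its neighbours, and the fingers are clear. I'll retract straight up.

Request:
{"method": "drive_tool", "body": {
  "moves": [
    [0.001, 0, -0.0049, 0, 0, 0, 0.4],
    [0.0019, 0, -0.0098, 0, 0, 0, 0.4],
    [0.0038, 0, -0.0196, 0, 0, 0, 0.4],
    [0.0038, 0, -0.0196, 0, 0, 0, 0.4],
    [0.0038, 0, -0.0196, 0, 0, 0, 0.4]
  ]
}}

```text
clock: 17.42
tcp_pos: [543.2, -181.6, 196.2]
tool_rot: [[0.976, 0.103, 0.191], [0.101, -0.995, 0.02], [0.192, -0.0, -0.981]]
wrist_force: [1.1, -0.6, -0.7]
opening: 51.2
finger_force: 0.0
```

Request:
{"method": "drive_tool", "body": {
  "moves": [
    [0.0038, 0, -0.0196, 0, 0, 0, 0.4],
    [0.0038, 0, -0.0196, 0, 0, 0, 0.4],
    [0.0038, 0, -0.0196, 0, 0, 0, 0.4],
    [0.0019, 0, -0.0098, 0, 0, 0, 0.4],
    [0, 0, 0, 0, 0, 0, 0.4]
  ]
}}

```text
clock: 17.83
tcp_pos: [544.4, -182.0, 267.7]
tool_rot: [[0.975, 0.102, 0.196], [0.101, -0.995, 0.018], [0.196, 0.002, -0.981]]
wrist_force: [1.0, 0.6, 1.0]
opening: 51.3
finger_force: 0.0
```

Request:
{"method": "drive_tool", "body": {
  "moves": [
    [0, 0, 0, 0, 0, 0, 0.4],
    [0, 0, 0, 0, 0, 0, 0.4],
    [0, 0, 0, 0, 0, 0, 0.4],
    [0, 0, 0, 0, 0, 0, 0.4],
    [0, 0, 0, 0, 0, 0, 0.4]
  ]
}}

```text
clock: 18.25
tcp_pos: [542.7, -181.6, 263.4]
tool_rot: [[0.977, 0.103, 0.189], [0.1, -0.995, 0.021], [0.19, -0.001, -0.982]]
wrist_force: [0.4, 0.4, 0.5]
opening: 51.4
finger_force: 0.0
```

```bash
python3 - <<'E'
from station import manip
from tri import *
a=manip.camera("scene");b=manip.camera("side")
o=np.hstack([cv2.resize(a["image"][190:290,140:240],(400,400),interpolation=2),cv2.resize(b["image"][180:310,250:380],(400,400),interpolation=2)]);cv2.imwrite("pics/p4.png",o)
E
```

```text
(no output)
```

View pics/p4.png

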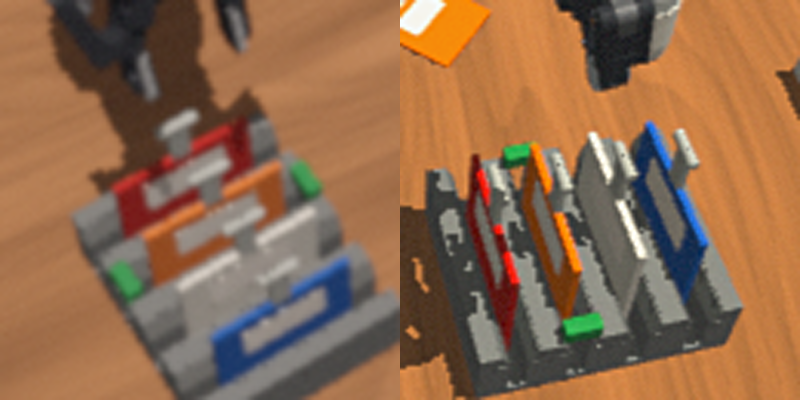

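The orange divider stands in its slot, parallel to the others and centred between the tags, and the gripper is clear of it. I'm handing the job in.

```bash
python3 -c "
from station import manip
print(manip.finish_job())"
```

```text
the job is handed in; nothing more can be done
None
```

The orange divider is filed upright, grip uppermost, in the empty slot between the green tags, lowered to the floor and released; I handed the job in at about 18 s, and no verdict was returned.

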